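# Park the wide ink tub on the rocking drain cradle

## Robot

A 6-joint arm with a two-finger parallel gripper is mounted at the origin on the work surface. World frame = base frame: x ahead of the robot, y to its left, z up, the work surface at z = 0. Lengths are in m, angles in rad, forces in N, time in s.
With the tool pointing down it reaches from about 0.375 to 0.9 m from the base axis. Payload 3.1 kg.
Tool frame: the origin (TCP) lies at the very end of the fingers, on their centre line; the grasp point (between the pads) lies 19 mm behind it; z points along the fingers, y is the line along which they close (so a half turn about z gives the same grasp; the last joint's range is limited). The gripper opens to 85 mm and grips with 20 to 120 N. Pads are 22 mm wide; open, the fingers measure 114 mm over their backs; the gripper's body (76 mm by 85 mm) begins 54 mm behind the grasp point. The pads swing forward as they close: fully open they stand 13 mm farther back than shut.
Start: joints at [-1.306, 0.527, 1.433, -0, 1.181, -0.178], TCP at [0.268, -0.564, 0.231] pointing down, gripper open.
Joint ranges: [-3.08, 3.08], [-0.75, 2.2], [0.22, 2.44], [-1.43, 4.57], [0, 2.65], [-2.85, 2.85]. Speed limits (rad/s): [2.79, 2.79, 3.14, 3.14, 3.14, 3.14].

## Interface

Orientations are given as a unit quaternion [x, y, z, w].
In Python, from station import manip, vision gives the robot as it stands.
- The arm moves only by the tool drive_tool, never from a script. Its argument "deltas" is a list that holds one entry, the list of rows, each a list of 4 numbers: the shift along the tool's x, y, z in mm, then the turn about the tool's z in rad. A call has 1 to 5 rows; each row is the pose to reach, as a shift and turn from the pose commanded when the call began, along the tool's axes at that moment; what a row does not reach only later rows make up. A row lasts 1/12 s, in which the tool goes at most 41.7 mm and 7.16 degrees, less where a joint would pass 70% of its speed; a pose out of reach is approached as far as the arm can. A call with a gripper value outside its range is refused whole. "jaw" is the finger opening in mm, from 0 to 85.4, set as the call begins (left out, the last holds). The fingers move at their own pace and stop on an object; "force" is the grip in N (left out, the last holds). Time passes only in rows, so rows that repeat a pose let the fingers close. It gives the time, the measured TCP pose, the force, the opening and the grip force at its end, in the units of the state.
- manip.sense(): the state, without advancing time (a new reading comes with each control period).
- vision.snapshot(name): name is "side" or "top" or "wrist"; returns the picture (384x512x3 uint8, red, green, blue); there is no depth.
- vision.camera_model(name): a dict with "camera_matrix" (3x3 intrinsics, pixels), "rvec" (rotation vector, rad) and "tvec" (3), from world to camera coordinates, as OpenCV has them. Camera axes: x right, y down, z forward; pixel columns grow to the right and rows downward; lengths in m; the calibration is good to about 2 mm. A picture is of the moment at which its call begins: read the wrist's pose just before it. camera_model takes no time and is no camera call; for the wrist camera it gives the pose at the moment of the call.
- manip.sign_off(): hands the job in; it is judged then, once.
The state is a dict: "t": time; "q": joint angles; "qd": joint speeds; "tau": joint torques, N m; "tcp_pos": TCP position; "tool_rot": TCP orientation; "force": force on the tool from outside, world axes, zero at the start; "ft_torque": the same for the moment, N m; "finger_gap": opening from 0.0 (shut) to 1.0 (fully open); "gripper_force": force on a finger pad.
Only numpy, scipy, OpenCV 4.12 (cv2) and the standard library are available. Lean on these libraries where they do the work, as an engineer would, in place of code of your own. Each camera call takes 0.05 s, during which the arm holds its last target. There are 200 camera calls.

## Task

Push the low wide ink tub up the little ramp and onto the narrow rocking cradle until the cradle tips over to its draining side, and leave the tub sitting flat on the sloping bed, central and right up against the end lip. Push gently, keep the tub on its base, and leave the other tub, the jars and the bottle where they stand.

Things in the scene. Friction and masses are not known exactly. Their poses are not given: they have to be found in the camera images.
- tub: The low wide lidded tub, to be pushed: plain cylinder 110 mm across, 72 mm high, white plastic, paper label, grey lid band, 0.48 to 0.78 kg; too wide to grip, and thin-walled: push it with no more than 25 N. Origin: centre of underside, z its axis. Starts on the bench, robot's right, near the tall tub. Friction 0.5 to 0.7 everywhere: it stays where it is left, even on the slope.
- stand: Fixed draining stand. Origin: on the bench below the cradle's pivot; x level, up the ramp towards the lip, y along the pivot, z up. Along x: ramp foot -159 mm; fixed ramp 84 mm wide rising at 0.244 rad; from -80 mm the cradle bed, in line but 1.5 mm lower; pivot 0, 30 mm above the bench; then the lip. Pivot cheeks 29 mm high at y = +-46 mm. No side rails.
- ramp_foot (a point): Middle of the ramp's foot edge, at bench height, where ramp and bench meet; axes as stand.
- lip (a point): On the cradle: foot of the end lip's inner face, mid-width, on the bed's top. Axes tilt with the cradle: x along the bed to the lip, y across, z out of the bed. Bed: flat aluminium, 84 mm wide (narrower than the tub), 175 mm from front edge to here, top 8 mm above the pivot axis, pivot 97 mm before here. Lip: straight, 18 mm high. Tub home: its origin 55 mm before here.
- cradle (a joint): Rocking angle, rad. 0 = loading side: bed rises to the lip in line with the ramp, held by a light spring (net 0.05 N m). 0.488 = draining side, against a stop: bed falls to the lip at 0.244 rad. Damped: tips over by itself in about a second once the tub's centre is some 20 mm past the pivot, earlier while it is being pushed (varies with mass and push height); swings back if too early.
- tall_tub: The other tub, not to be moved: same materials but slim and tall, 72 mm across and 90 mm high, standing about 145 to 210 mm from the wide tub. Origin: centre of its underside.
- jar_near: Small dark jar, 44 mm across, 55 mm high, on the robot's side of the stand; leave alone. Origin: centre of its underside.
- jar_far: Small dark jar as jar_near, beyond the stand; leave alone.
- jar_right: Small dark jar as jar_near, beyond the two tubs; leave alone.
- squeeze: White squeeze bottle, 50 mm across, 150 mm high, far left; leave alone. Origin: centre of its underside.

How it is judged:
On the way:
1. the tub is up on the cradle's bed while the cradle still slopes up on its loading side (x of tub in the frame of lip above -0.16 m and z of tub in the frame of lip between -0.01 and 0.015 m and value of joint cradle below 0.2 rad), for 0.1 s.
At the end, for the whole second after the job is handed in: The cradle is tipped to its draining side (joint above 0.45), the tub is flat on the bed (within 0.07 rad, base up), no more than 4 mm short of the end lip, within 18 mm of the bed's centre line, at rest and let go (value of joint cradle above 0.45 rad and x of tub in the frame of lip between -0.059 and -0.05 m and y of tub in the frame of lip between -0.018 and 0.018 m and z of tub in the frame of lip between -0.004 and 0.005 m and angle between the z axis of tub and the z axis of lip, either way round below 0.07 rad and angle between tub's own z axis and vertical below 0.5 rad and linear speed of tub below 0.02 m/s and angular speed of tub below 0.2 rad/s); the robot touches nothing.
It fails at once if the tub is shoved harder than 25 N (contact force between any of the fingers, the arm and tub above 25 N).
It fails at once if the tub is tipped over (angle between tub's own z axis and vertical above 0.6 rad).
It fails at once if the tall tub, a jar or the bottle is moved by more than 25 mm (distance of any of tall_tub, jar_near, jar_far, jar_right, squeeze from where it was at the start of the episode above 0.025 m).
It also fails if it takes over 61 s, if anything falls off the work surface, if the arm or the gripper's body presses on something with over 40 N, if the wrist force passes 120 N, or if a joint passes its speed limit or range.

## Working session

There is one attempt and no reset: what is moved stays moved. The work goes in short steps, Python scripts to look and compute and a tool call to move; the robot and the scene stay as the last step left them, time stands still between calls to the robot, and variables do not carry over. Pictures are saved under pics/ and viewed, at most 10 in all, crops included, and the job is handed in when it is done.

Besides the shell and the picture viewer there is one more tool, called after "Call:" in YAML: its name, and indented under it one key for each argument. drive_tool: Moves the arm, as the interface text tells. Its arguments: {"type":"object","properties":{"deltas":{"type":"array"},"jaw":{"type":"number"},"force":{"type":"number"}},"required":["deltas"]}

```bash
mkdir -p pics
cat > h.py <<'E'
from station import manip, vision
import numpy as np, cv2
def cam(n):
    c=vision.camera_model(n); return np.array(c["camera_matrix"],float),np.array(c["rvec"],float).reshape(3),np.array(c["tvec"],float).reshape(3)
def ray(n,u,v,z,c=None):
    K,r,t=c or cam(n); R=cv2.Rodrigues(r)[0]; o=-R.T@t
    d=R.T@np.linalg.inv(K)@np.array([u,v,1.]); return o+d*(z-o[2])/d[2]
def proj(n,P):
    K,r,t=cam(n); return cv2.projectPoints(np.array(P,float).reshape(-1,1,3),r,t,K,None)[0].reshape(-1,2)
def snap(n,f):
    im=vision.snapshot(n); cv2.imwrite(f"pics/{f}.png",im[:,:,::-1]); return im
E
python3 - <<'E'
from h import *
a=snap("top","top0");b=snap("side","side0")
for n in("top","side"):print(n,*cam(n))
s=manip.sense();print(s["t"],s["tcp_pos"],s["tool_rot"],s["force"],s["finger_gap"])
E
```

```text
top [[491.43622954   0.         259.63309665]
 [  0.         491.43622954 187.83222665]
 [  0.           0.           1.        ]] [ 2.19287597 -2.18245111  0.09191636] [-0.03431624  0.54939229  1.19648807]
side [[499.17328027   0.         252.462909  ]
 [  0.         499.17328027 196.64748522]
 [  0.           0.           1.        ]] [ 0.71891394 -2.63263367  1.0991748 ] [0.47313951 0.24161035 1.0476247 ]
0.1 [ 0.26821653 -0.5638103   0.23040707] [ 9.75482474e-01  2.20074868e-01 -4.57032181e-05 -9.97091754e-04] [-0.25344596  0.59619517  0.50439223] 0.999231228171163
```

View pics/top0.png

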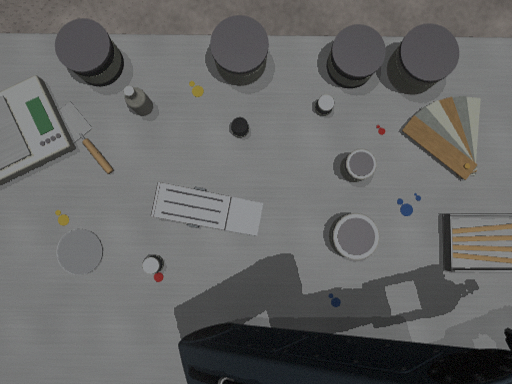

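View pics/side0.png

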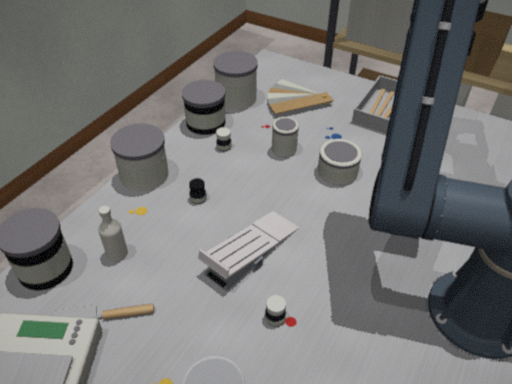

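The top view shows the wide tub at about (356,237), the tall tub at (361,165), the ramp foot at about (262,217) and the lip at about (155,203). Next I'll zoom in on these.

Run:
```python
import cv2
a=cv2.imread("pics/top0.png")[140:275,140:400]
a=cv2.convertScaleAbs(a,alpha=1.2)
a=cv2.resize(a,None,fx=3,fy=3,interpolation=cv2.INTER_CUBIC)
for u in range(140,400,20):
    cv2.line(a,((u-140)*3,0),((u-140)*3,6),(0,0,255),1)
for v in range(140,275,20):
    cv2.line(a,(0,(v-140)*3),(6,(v-140)*3),(0,0,255),1)
cv2.imwrite("pics/c0.png",a)
from h import *
g=cv2.cvtColor(cv2.imread("pics/top0.png"),cv2.COLOR_BGR2GRAY)
c=cv2.HoughCircles(cv2.GaussianBlur(g,(3,3),0)[205:270,320:400],cv2.HOUGH_GRADIENT_ALT,1,20,param1=100,param2=.7,minRadius=10,maxRadius=30)
print(c)
```

```text
[[[36.      31.      22.32994]]]
```

View pics/c0.png

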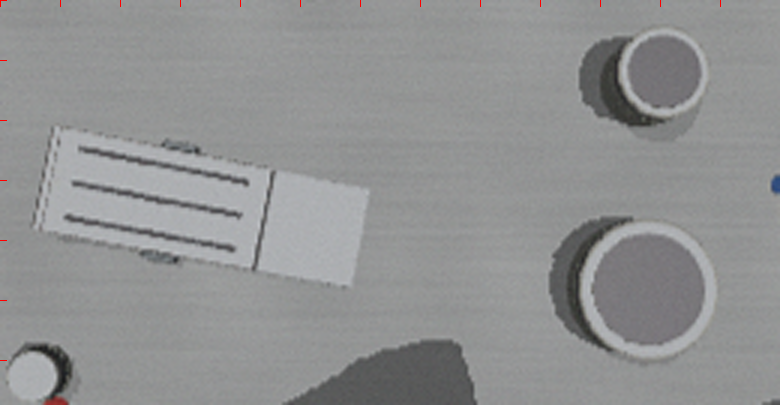

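```bash
cat >> h.py <<'E'
def c2p(L): return np.array(L,float)/3+140
E
python3 - <<'E'
from h import *
from scipy.optimize import least_squares
c,s=np.cos(.244),np.sin(.244)
L=np.array([-97*0+97*c-8*s,0,30+97*s+8*c])
# lip outer face top corners: ~18 high, few mm thick
obj=np.array([[-159,-42,0],[-159,42,0],[-80,-42,19.7],[-80,42,19.7],[0,-46,29],[0,46,29],[L[0]-18*s+4*c,-42,L[2]+18*c],[L[0]-18*s+4*c,42,L[2]+18*c]])/1000
pix=c2p([[370,188],[352,287],[273,170],[255,270],[181,147],[160,257],[55,126],[34,229]])
def T(p,o):
    C,S=np.cos(p[2]),np.sin(p[2]); return np.c_[p[0]+C*o[:,0]-S*o[:,1],p[1]+S*o[:,0]+C*o[:,1],o[:,2]]
f=lambda p:(proj("top",T(p,obj))-pix).ravel()
for y0 in(1.5,):
    r=least_squares(f,[.55,.1,y0],loss="soft_l1",x_scale=[.01,.01,.1]);print(r.x,r.fun.round(1))
p=r.x; foot=T(p,np.array([[-.159,0,0]]))[0]
d=np.array([np.cos(p[2]),np.sin(p[2])]);n=np.array([-d[1],d[0]])
tub=ray("top",356,236.8,.072);tt=ray("top",*c2p([663,73]),.09);jn=ray("top",151.3,265,.055);jf=ray("top",240,127,.055)
print("foot",foot,"d",d,"tub",tub,"tall",tt,"jn",jn,"jf",jf)
for nm,q in(("tub",tub),("tall",tt),("jn",jn),("jf",jf)):
    w=q[:2]-p[:2];print(nm,"stand x,y",w@d,w@n)
sd=proj("side",[tub,[tub[0],tub[1],0],foot]);print(sd)
print(cv2.Rodrigues(np.array(cam("side")[1]))[0].shape)
from scipy.spatial.transform import Rotation as R
print(R.from_quat(manip.sense()["tool_rot"]).as_matrix().round(3), R.from_matrix(R.from_quat(manip.sense()["tool_rot"]).as_matrix()).as_euler("zyx"))
E
```

```text
[0.50061749 0.12351858 1.39235558] [-0.4  0.  -0.5  0.   0.7 -0.2  0.3  0.  -0.5 -0.2 -0.7  0.   0.5 -0.2
  0.5  0.6]
foot [ 0.47239573 -0.03295676  0.        ] d [0.1774953  0.98412165] tub [ 0.43103513 -0.25907302  0.072     ] tall [ 0.60091189 -0.26888509  0.09      ] jn [0.3619538 0.2249931 0.055    ] jf [0.69487719 0.01694553 0.055     ]
tub stand x,y -0.388867217232235 0.0005692890944715007
tall stand x,y -0.36837115897691936 -0.16835169815402734
jn stand x,y 0.07525111978076263 0.15447318808588326
jf stand x,y -0.07040065974808779 -0.2100914005537262
[[341.312762   150.51813481]
 [337.91434065 170.99675492]
 [285.82623251 217.67313984]]
(3, 3)
[[ 0.903  0.429 -0.001]
 [ 0.429 -0.903  0.002]
 [ 0.    -0.002 -1.   ]] [-4.43782155e-01 -5.28035073e-04 -3.13966748e+00]
```

Call:
drive_tool:
  deltas:
    - [[30,-16,0,-0.115],[60,-32,0,-0.23],[90,-48,0,-0.345],[120,-64,0,-0.46],[150,-80,0,-0.575]]
  jaw: 56

```text
t: 0.52
tcp_pos: [0.3699, -0.4262, 0.2308]
tool_rot: [0.872, 0.49, 0.0, -0.001]
force: [1.1, -0.8, 0.9]
finger_gap: 0.655
gripper_force: 0.0
```

```bash
cat >> h.py <<'E'
P=np.array([0.50061749,0.12351858]);TH=1.39235558
D=np.array([np.cos(TH),np.sin(TH)]);N=np.array([-D[1],D[0]])
def st():
    from scipy.spatial.transform import Rotation as R
    s=manip.sense();M=R.from_quat(s["tool_rot"]).as_matrix();w=np.array(s["tcp_pos"])[:2]-P
    yaw=np.arctan2(M[1,0],M[0,0]); f=np.array(s["force"])
    print("t",s["t"],"stand xyz mm",(np.r_[w@D,w@N,s["tcp_pos"][2]]*1e3).round(1),"turn left",round(yaw-TH,3),"F",[(f[:2]@D).round(1),(f[:2]@N).round(1),f[2].round(1)],"gap",s["finger_gap"],"tilt",M[:,2].round(3))
    return s,M
E
python3 - <<'E'
from h import *
s,M=st()
t=np.r_[P-.5*D,.0]; print((M.T@(t-np.array(s["tcp_pos"]))*1e3).round(1))
E
```

```text
t 0.5167 stand xyz mm [-564.2   31.1  230.8] turn left -0.369 F [np.float64(-0.5), np.float64(-1.2), np.float64(0.9)] gap 0.6546804663527118 tilt [-0.     0.001 -1.   ]
[ 70.9   6.1 230.9]
```

Call:
drive_tool:
  deltas:
    - [[20,2,30,-0.09],[40,4,65,-0.18],[60,6,100,-0.27],[71,6,138,-0.369],[71,6,170,-0.369]]

```text
t: 0.93
tcp_pos: [0.4122, -0.3671, 0.0592]
tool_rot: [0.767, 0.642, 0.0, -0.001]
force: [-0.2, -0.1, 0.2]
finger_gap: 0.654
gripper_force: 0.0
```

Run:
```python
from h import *
st()
```

```text
t 0.9333 stand xyz mm [-4.985e+02 -1.000e-01  5.920e+01] turn left 0.002 F [np.float64(-0.2), np.float64(0.1), np.float64(0.2)] gap 0.6544805334712809 tilt [-0.001  0.003 -1.   ]
```

Call:
drive_tool:
  deltas:
    - [[0,0,25,0],[20,0,25,0],[35,0,25,0],[42,0,25,0],[45,0,25,0]]

```text
t: 1.35
tcp_pos: [0.4202, -0.3248, 0.0368]
tool_rot: [0.768, 0.64, 0.0, -0.0]
force: [-0.5, 0.3, 0.1]
finger_gap: 0.66
gripper_force: 0.0
```

Call:
drive_tool:
  deltas:
    - [[2,0,0,0],[4,0,0,0],[6,0,0,0],[8,0,0,0],[10,0,0,0]]

```text
t: 1.77
tcp_pos: [0.422, -0.3168, 0.0367]
tool_rot: [0.769, 0.639, -0.0, 0.001]
force: [0.0, -0.1, -0.4]
finger_gap: 0.658
gripper_force: 0.0
```

Call:
drive_tool:
  deltas:
    - [[2,0,0,0],[4,0,0,0],[6,0,0,0],[9,0,0,0],[12,0,0,0]]

```text
t: 2.18
tcp_pos: [0.4248, -0.3059, 0.0366]
tool_rot: [0.769, 0.64, -0.0, 0.002]
force: [-0.8, -5.3, -0.8]
finger_gap: 0.655
gripper_force: 2.8
```

Run:
```python
from h import *
st()
```

```text
t 2.1833 stand xyz mm [-436.1   -1.6   36.6] turn left -0.004 F [np.float64(-5.4), np.float64(-0.1), np.float64(-0.8)] gap 0.655415654963518 tilt [ 0.002 -0.003 -1.   ]
```

Call:
drive_tool:
  deltas:
    - [[4,0,0,0],[9,0,0,0],[14,-1,0,0],[20,-1,0,0],[26,-1,0,0]]

```text
t: 2.6
tcp_pos: [0.4281, -0.2797, 0.0366]
tool_rot: [0.769, 0.64, -0.0, 0.001]
force: [-0.5, -5.8, 0.3]
finger_gap: 0.661
gripper_force: 2.9
```

Call:
drive_tool:
  deltas:
    - [[6,0,0,0],[12,0,0,0],[18,0,0,0],[24,0,0,0],[30,0,0,0]]

```text
t: 3.02
tcp_pos: [0.4335, -0.25, 0.0366]
tool_rot: [0.769, 0.64, -0.0, 0.001]
force: [-1.1, -5.3, 1.3]
finger_gap: 0.656
gripper_force: 2.9
```

Call:
drive_tool:
  deltas:
    - [[6,0,0,0],[12,0,0,0],[18,0,0,0],[24,0,0,0],[30,0,0,0]]

```text
t: 3.43
tcp_pos: [0.4389, -0.2204, 0.0366]
tool_rot: [0.769, 0.64, -0.0, 0.001]
force: [-1.8, -4.9, 0.8]
finger_gap: 0.652
gripper_force: 3.0
```

Run:
```python
from h import *
st(); a=snap("top","top1")[140:275,140:400]
cv2.imwrite("pics/c1.png",cv2.resize(a,None,fx=3,fy=3,interpolation=cv2.INTER_CUBIC)[:,:,::-1])
```

```text
t 3.4333 stand xyz mm [-3.494e+02 -3.000e-01  3.660e+01] turn left -0.004 F [np.float64(-5.1), np.float64(0.9), np.float64(0.8)] gap 0.6517021854019506 tilt [ 0.001 -0.002 -1.   ]
```

View pics/c1.png

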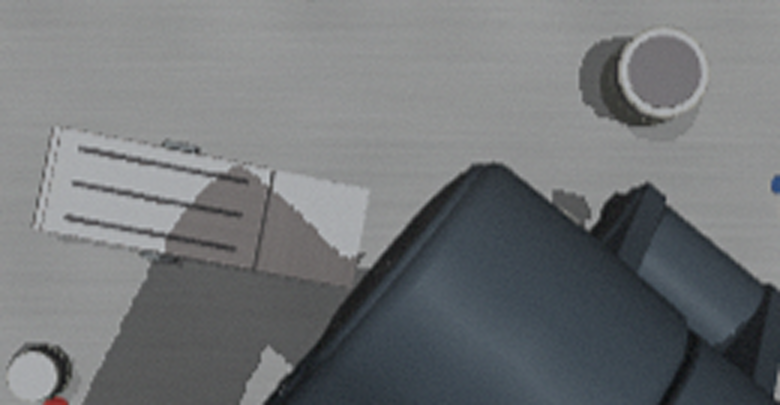

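The forearm hides the tub from the top camera, while the stand and the tall tub haven't moved. The force is a steady 5 N, so I'll keep pushing.

Call:
drive_tool:
  deltas:
    - [[6,0,0,0],[12,0,0,0],[18,0,0,0],[24,0,0,0],[30,0,0,0]]

```text
t: 3.9
tcp_pos: [0.4444, -0.191, 0.0366]
tool_rot: [0.769, 0.64, -0.0, 0.001]
force: [-0.8, -6.3, 0.6]
finger_gap: 0.655
gripper_force: 3.2
```

Call:
drive_tool:
  deltas:
    - [[6,0,0,0],[12,0,0,0],[18,0,0,0],[24,0,0,0],[29,0,0,0]]

```text
t: 4.32
tcp_pos: [0.4496, -0.1623, 0.0366]
tool_rot: [0.768, 0.64, -0.0, 0.001]
force: [-0.7, -6.0, 2.4]
finger_gap: 0.654
gripper_force: 3.3
```

Run:
```python
from h import *
st(); a=snap("side","side1")[100:300,180:440]
cv2.imwrite("pics/s1.png",cv2.resize(a,None,fx=3,fy=3,interpolation=cv2.INTER_CUBIC)[:,:,::-1])
```

```text
t 4.3167 stand xyz mm [-290.3   -0.5   36.6] turn left -0.004 F [np.float64(-6.0), np.float64(-0.4), np.float64(2.4)] gap 0.6542396102783173 tilt [ 0.    -0.001 -1.   ]
```

View pics/s1.png

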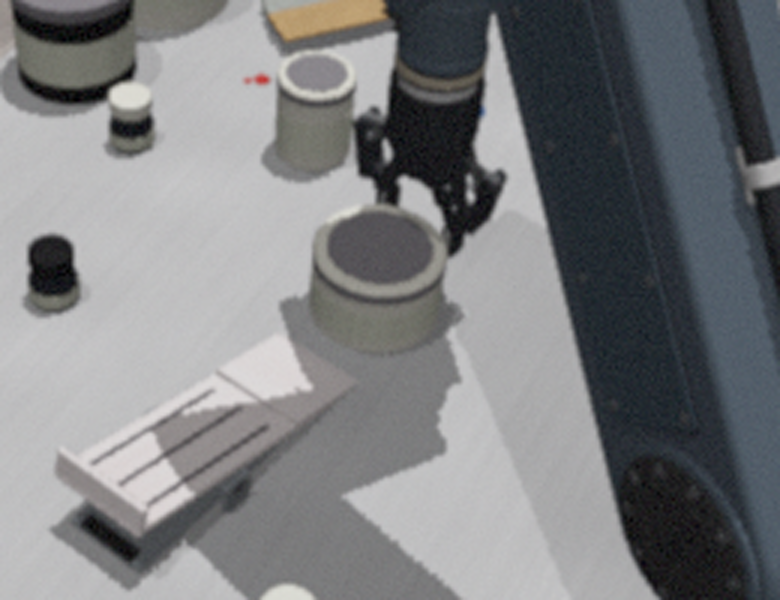

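The tub sits between the two fingers just before the ramp, with its lid centre at about crop (380,248).

Run:
```python
from h import *
a=cv2.imread("pics/side0.png");
for u,v in((380,248),(380,244),(380,252)):
    q=ray("side",u/3+180,v/3+100,.072);w=q[:2]-P;print(w@D,w@N)
f=proj("side",[np.r_[P-.159*D+k*.042*N,0] for k in(-1,1)]);print("foot corners proj crop",(f-[180,100])*3)
```

```text
-0.22949180314871356 0.005040742408796976
-0.23336315427626586 0.0021993026306217286
-0.2256418885309699 0.007866448519405378
foot corners proj crop [[277.97704205 328.98502062]
 [358.23752781 377.81873967]]
```

Call:
drive_tool:
  deltas:
    - [[5,0,0,0],[9,0,0,0],[12,0,0,0],[15,0,0,0],[18,0,0,0]]

```text
t: 4.78
tcp_pos: [0.4528, -0.1449, 0.0366]
tool_rot: [0.768, 0.64, -0.0, 0.001]
force: [-1.7, -6.7, 2.3]
finger_gap: 0.658
gripper_force: 3.5
```

Call:
drive_tool:
  deltas:
    - [[3,0,0,0],[6,0,0,0],[9,0,0,0],[12,0,0,0],[15,0,0,0]]

```text
t: 5.2
tcp_pos: [0.4562, -0.1317, 0.0369]
tool_rot: [0.768, 0.641, -0.001, 0.002]
force: [-2.4, -13.5, 5.4]
finger_gap: 0.657
gripper_force: 6.7
```

Call:
drive_tool:
  deltas:
    - [[3,0,0,0],[6,0,0,0],[9,0,0,0],[12,0,0,0],[15,0,0,0]]

```text
t: 5.62
tcp_pos: [0.4593, -0.1173, 0.037]
tool_rot: [0.768, 0.64, -0.0, 0.002]
force: [-2.7, -14.2, 5.0]
finger_gap: 0.656
gripper_force: 6.3
```

Call:
drive_tool:
  deltas:
    - [[3,0,0,0],[6,0,0,0],[9,0,0,0],[12,0,0,0],[15,0,0,0]]

```text
t: 6.03
tcp_pos: [0.4617, -0.1019, 0.0368]
tool_rot: [0.768, 0.64, -0.0, 0.002]
force: [-1.3, -11.4, 2.9]
finger_gap: 0.65
gripper_force: 5.2
```

Run:
```python
from h import *
st()
```

```text
t 6.0333 stand xyz mm [-228.7   -1.7   36.8] turn left -0.004 F [np.float64(-11.4), np.float64(-0.7), np.float64(2.9)] gap 0.6498630517713628 tilt [ 0.002 -0.003 -1.   ]
```

Call:
drive_tool:
  deltas:
    - [[3,0,0,0],[6,0,0,0],[9,-1,0,0],[12,-1,0,0],[15,-1,0,0]]

```text
t: 6.45
tcp_pos: [0.463, -0.0863, 0.0365]
tool_rot: [0.769, 0.64, -0.0, 0.001]
force: [-0.3, -10.2, 0.9]
finger_gap: 0.658
gripper_force: 4.5
```

Call:
drive_tool:
  deltas:
    - [[3,0,0,0],[6,0,0,0],[9,0,0,0],[12,0,-1,0],[15,0,-1,0]]

```text
t: 6.87
tcp_pos: [0.465, -0.0711, 0.0374]
tool_rot: [0.768, 0.64, -0.001, 0.0]
force: [-2.3, -8.4, 0.6]
finger_gap: 0.658
gripper_force: 4.1
```

Call:
drive_tool:
  deltas:
    - [[3,0,0,0],[6,0,-1,0],[9,0,-2,0],[12,0,-3,0],[15,0,-3,0]]

```text
t: 7.28
tcp_pos: [0.4674, -0.0562, 0.0404]
tool_rot: [0.768, 0.64, -0.001, -0.0]
force: [-2.5, -8.9, 1.6]
finger_gap: 0.656
gripper_force: 4.3
```

Run:
```python
from h import *
st(); a=snap("side","side2")[100:300,180:440]
cv2.imwrite("pics/s2.png",cv2.resize(a,None,fx=3,fy=3,interpolation=cv2.INTER_CUBIC)[:,:,::-1])
```

```text
t 7.2833 stand xyz mm [-182.8    0.8   40.4] turn left -0.003 F [np.float64(-9.2), np.float64(0.9), np.float64(1.6)] gap 0.6563769011077236 tilt [-0.002 -0.001 -1.   ]
```

View pics/s2.png

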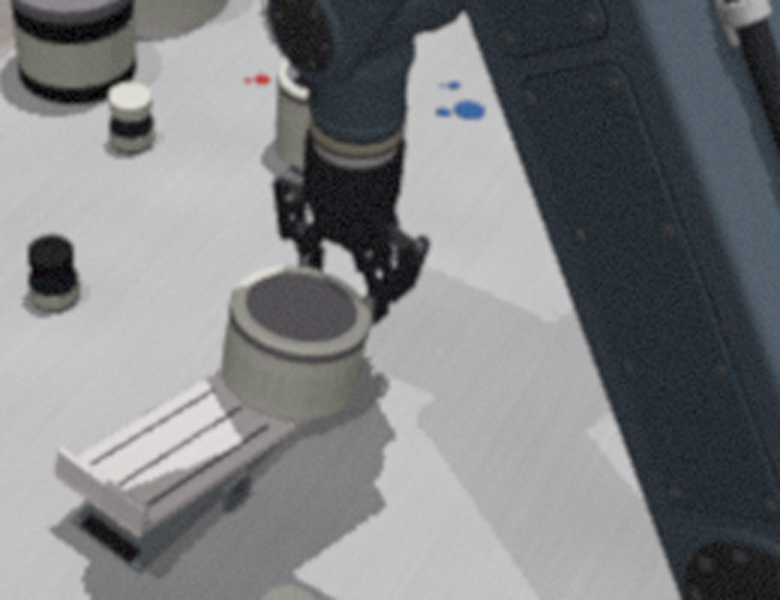

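The tub is central on the ramp and leaning back against the fingers. From here I'll follow the slope.

Call:
drive_tool:
  deltas:
    - [[3,0,-1,0],[6,0,-2,0],[9,0,-2,0],[12,0,-3,0],[15,0,-4,0]]

```text
t: 7.75
tcp_pos: [0.4701, -0.0417, 0.0444]
tool_rot: [0.768, 0.64, -0.001, -0.0]
force: [-2.4, -9.5, 0.7]
finger_gap: 0.657
gripper_force: 4.3
```

Call:
drive_tool:
  deltas:
    - [[3,0,-1,0],[6,0,-2,0],[9,0,-2,0],[12,0,-3,0],[15,0,-4,0]]

```text
t: 8.17
tcp_pos: [0.4724, -0.0268, 0.0482]
tool_rot: [0.768, 0.64, -0.001, -0.001]
force: [-1.5, -8.8, 0.3]
finger_gap: 0.652
gripper_force: 4.3
```

Call:
drive_tool:
  deltas:
    - [[3,0,-1,0],[6,0,-2,0],[9,0,-2,0],[12,0,-3,0],[15,0,-4,0]]

```text
t: 8.58
tcp_pos: [0.4749, -0.012, 0.0521]
tool_rot: [0.768, 0.64, -0.002, -0.001]
force: [-0.7, -9.3, 1.1]
finger_gap: 0.655
gripper_force: 4.3
```

Run:
```python
from h import *
st()
```

```text
t 8.5833 stand xyz mm [-138.     1.2   52.1] turn left -0.003 F [np.float64(-9.3), np.float64(-1.0), np.float64(1.1)] gap 0.6549428817146893 tilt [-0.003 -0.001 -1.   ]
```

Call:
drive_tool:
  deltas:
    - [[3,0,-1,0],[6,0,-2,0],[9,0,-2,0],[12,0,-3,0],[15,0,-4,0]]

```text
t: 9.0
tcp_pos: [0.4774, 0.0027, 0.0561]
tool_rot: [0.768, 0.64, -0.002, -0.001]
force: [-1.6, -9.1, 1.8]
finger_gap: 0.658
gripper_force: 4.3
```

Call:
drive_tool:
  deltas:
    - [[2,0,-1,0],[4,0,-1,0],[6,0,-2,0],[8,0,-2,0],[10,0,-2,0]]

```text
t: 9.42
tcp_pos: [0.4791, 0.0125, 0.0581]
tool_rot: [0.768, 0.64, -0.002, -0.001]
force: [-2.0, -8.4, -0.3]
finger_gap: 0.651
gripper_force: 4.0
```

Run:
```python
from h import *
st(); a=snap("side","side3")[100:300,180:440]
cv2.imwrite("pics/s3.png",cv2.resize(a,None,fx=3,fy=3,interpolation=cv2.INTER_CUBIC)[:,:,::-1])
```

```text
t 9.4167 stand xyz mm [-113.1    1.5   58.1] turn left -0.003 F [np.float64(-8.6), np.float64(0.5), np.float64(-0.3)] gap 0.6509608649367439 tilt [-0.004 -0.001 -1.   ]
```

View pics/s3.png

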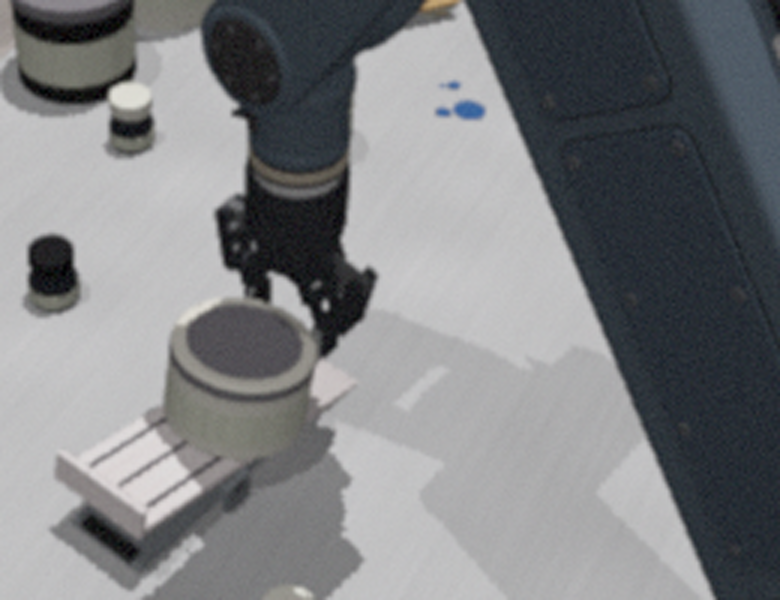

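The tub is on the bed and central, and the cradle is still on its loading side. I'll continue slowly.

Call:
drive_tool:
  deltas:
    - [[2,0,0,0],[4,0,-1,0],[6,0,-1,0],[8,0,-2,0],[10,0,-2,0]]

```text
t: 9.88
tcp_pos: [0.4807, 0.0224, 0.0601]
tool_rot: [0.768, 0.64, -0.002, -0.001]
force: [-1.3, -9.2, 2.5]
finger_gap: 0.659
gripper_force: 4.2
```

Call:
drive_tool:
  deltas:
    - [[2,0,0,0],[4,0,-1,0],[6,0,-1,0],[8,0,-2,0],[10,0,-2,0]]

```text
t: 10.3
tcp_pos: [0.4828, 0.0316, 0.0625]
tool_rot: [0.768, 0.64, -0.002, -0.0]
force: [-2.8, -12.3, 6.0]
finger_gap: 0.655
gripper_force: 5.8
```

Call:
drive_tool:
  deltas:
    - [[2,0,0,0],[4,0,-1,0],[6,0,-1,0],[8,0,-2,0],[10,0,-2,0]]

```text
t: 10.72
tcp_pos: [0.4849, 0.0404, 0.0652]
tool_rot: [0.768, 0.641, -0.002, 0.0]
force: [-3.9, -17.8, 12.9]
finger_gap: 0.655
gripper_force: 8.7
```

Run:
```python
from h import *
st(); a=snap("side","side4")[100:300,180:440]
cv2.imwrite("pics/s4.png",cv2.resize(a,None,fx=3,fy=3,interpolation=cv2.INTER_CUBIC)[:,:,::-1])
```

```text
t 10.7167 stand xyz mm [-84.6   0.8  65.2] turn left -0.002 F [np.float64(-18.2), np.float64(0.7), np.float64(12.9)] gap 0.6551205851984274 tilt [-0.003 -0.004 -1.   ]
```

View pics/s4.png

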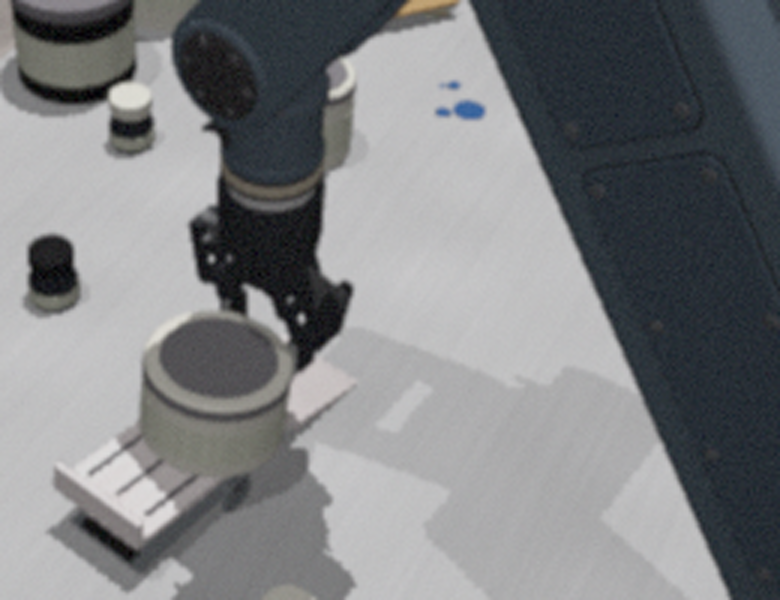

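The cradle has started to tip (its lip is lower), but finger friction on the rising rim pushed the force to about 22 N. I'll back off a little, rise, and then push while following the rim upward.

Call:
drive_tool:
  deltas:
    - [[-3,0,0,0],[-4,0,-1,0],[-4,0,-2,0]]

```text
t: 11.02
tcp_pos: [0.484, 0.039, 0.0659]
tool_rot: [0.769, 0.639, -0.001, -0.001]
force: [0.3, -2.4, -1.7]
finger_gap: 0.658
gripper_force: 1.0
```

Call:
drive_tool:
  deltas:
    - [[1,0,-1,0],[2,0,-2,0],[3,0,-2,0],[4,0,-3,0],[5,0,-4,0]]

```text
t: 11.43
tcp_pos: [0.4853, 0.0437, 0.0704]
tool_rot: [0.768, 0.64, -0.001, -0.001]
force: [-2.9, -5.9, 3.6]
finger_gap: 0.656
gripper_force: 3.3
```

Call:
drive_tool:
  deltas:
    - [[1,0,-1,0],[2,0,-2,0],[3,0,-3,0],[4,0,-4,0],[5,0,-5,0]]

```text
t: 11.85
tcp_pos: [0.4864, 0.0487, 0.0755]
tool_rot: [0.768, 0.64, -0.001, -0.0]
force: [-1.6, -5.4, 2.7]
finger_gap: 0.651
gripper_force: 3.1
```

Call:
drive_tool:
  deltas:
    - [[1,0,-1,0],[2,0,-2,0],[3,0,-3,0],[4,0,-4,0],[5,0,-5,0]]

```text
t: 12.27
tcp_pos: [0.4874, 0.0537, 0.0804]
tool_rot: [0.768, 0.64, -0.001, -0.0]
force: [-1.6, -4.8, 1.4]
finger_gap: 0.659
gripper_force: 2.3
```

Run:
```python
from h import *
st(); a=snap("side","side5")[100:300,180:440]
cv2.imwrite("pics/s5.png",cv2.resize(a,None,fx=3,fy=3,interpolation=cv2.INTER_CUBIC)[:,:,::-1])
```

```text
t 12.2667 stand xyz mm [-71.1   0.6  80.4] turn left -0.003 F [np.float64(-5.0), np.float64(0.7), np.float64(1.4)] gap 0.658730247382134 tilt [-0.002 -0.001 -1.   ]
```

View pics/s5.png

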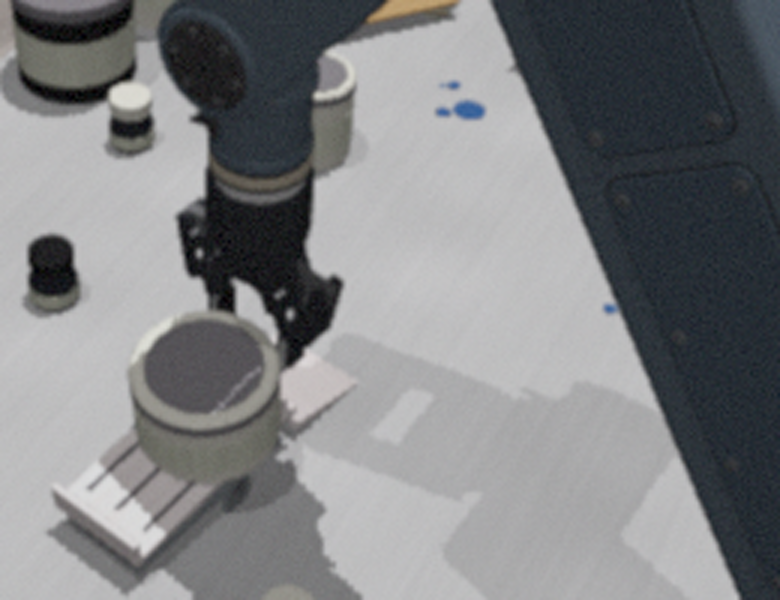

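The cradle is now about level and the force is low. I'll carry on the same way.

Call:
drive_tool:
  deltas:
    - [[1,0,-1,0],[2,0,-2,0],[3,0,-2,0],[4,0,-3,0],[5,0,-4,0]]

```text
t: 12.73
tcp_pos: [0.4886, 0.0587, 0.0844]
tool_rot: [0.768, 0.64, -0.001, -0.0]
force: [-3.2, -3.5, 1.4]
finger_gap: 0.657
gripper_force: 2.2
```

Call:
drive_tool:
  deltas:
    - [[1,0,-1,0],[2,0,-1,0],[3,0,-2,0],[4,0,-2,0],[5,0,-3,0]]

```text
t: 13.15
tcp_pos: [0.49, 0.0638, 0.0872]
tool_rot: [0.769, 0.64, -0.0, -0.0]
force: [-1.4, -2.9, 0.9]
finger_gap: 0.659
gripper_force: 1.8
```

Call:
drive_tool:
  deltas:
    - [[1,0,0,0],[2,0,-1,0],[3,0,-1,0],[4,0,-2,0],[5,0,-2,0]]

```text
t: 13.57
tcp_pos: [0.4913, 0.0687, 0.0894]
tool_rot: [0.769, 0.639, 0.0, 0.0]
force: [-0.9, -2.6, -0.1]
finger_gap: 0.653
gripper_force: 1.4
```

Run:
```python
from h import *
st(); a=snap("side","side6")
# predicted lip top edge pixel positions for cradle angles
for q in(0,.1,.2,.3,.4,.488):
    b=.244-q;c,s=np.cos(b),np.sin(b)
    pts=[]
    for k in(-42,42):
        X=(101*c-26*s)/1e3;Z=(30+101*s+26*c)/1e3
        pts.append(np.r_[P+X*D+k/1e3*N,Z])
    print(q,((proj("side",pts)-[180,100])*3).round(0).tolist())
```

```text
t 13.5667 stand xyz mm [-55.6  -0.5  89.4] turn left -0.005 F [np.float64(-2.7), np.float64(0.4), np.float64(-0.1)] gap 0.6526200380826898 tilt [ 0.001  0.    -1.   ]
0 [[59.0, 444.0], [146.0, 506.0]]
0.1 [[56.0, 456.0], [142.0, 519.0]]
0.2 [[53.0, 468.0], [139.0, 530.0]]
0.3 [[52.0, 479.0], [137.0, 541.0]]
0.4 [[51.0, 489.0], [136.0, 551.0]]
0.488 [[52.0, 497.0], [136.0, 559.0]]
```

Call:
drive_tool:
  deltas:
    - [[1,0,0,0],[2,0,0,0],[3,0,0,0],[4,0,0,0],[5,0,0,0]]

```text
t: 14.03
tcp_pos: [0.4921, 0.0735, 0.0892]
tool_rot: [0.769, 0.639, 0.0, 0.0]
force: [-0.7, -2.2, -1.4]
finger_gap: 0.652
gripper_force: 1.0
```

Call:
drive_tool:
  deltas:
    - [[1,0,0,0],[2,0,0,0],[3,0,1,0],[4,0,1,0],[5,0,1,0]]

```text
t: 14.45
tcp_pos: [0.4931, 0.0783, 0.0885]
tool_rot: [0.769, 0.639, 0.0, 0.0]
force: [-1.3, -2.2, -0.1]
finger_gap: 0.659
gripper_force: 1.3
```

Run:
```python
from h import *
st(); snap("side","side7")
for i in(0,3,4,5,6,7):
    g=cv2.cvtColor(cv2.imread(f"pics/side{i}.png"),cv2.COLOR_BGR2GRAY)
    print(i,g[245:290:1,200].tolist())
```

```text
t 14.45 stand xyz mm [-45.8  -0.6  88.5] turn left -0.005 F [np.float64(-2.4), np.float64(0.9), np.float64(-0.1)] gap 0.6586595627093 tilt [ 0.001 -0.    -1.   ]
0 [167, 170, 167, 172, 182, 177, 145, 118, 112, 114, 114, 116, 113, 117, 127, 146, 162, 166, 170, 169, 166, 166, 169, 165, 166, 168, 165, 158, 135, 107, 103, 103, 101, 101, 114, 147, 164, 166, 168, 167, 164, 167, 167, 164, 168]
3 [193, 194, 193, 193, 192, 206, 193, 160, 134, 134, 132, 134, 131, 134, 136, 156, 182, 190, 194, 194, 192, 193, 192, 192, 190, 190, 191, 182, 155, 129, 124, 120, 121, 119, 134, 171, 190, 191, 193, 189, 190, 191, 190, 189, 191]
4 [193, 193, 192, 192, 192, 191, 189, 188, 187, 205, 213, 199, 161, 130, 121, 124, 124, 124, 131, 155, 179, 190, 190, 190, 189, 191, 189, 182, 156, 132, 121, 121, 120, 122, 123, 146, 175, 188, 192, 190, 187, 188, 190, 188, 189]
5 [191, 190, 190, 192, 188, 190, 191, 188, 187, 188, 188, 189, 188, 190, 189, 189, 194, 207, 213, 196, 154, 118, 108, 108, 130, 162, 184, 186, 158, 129, 122, 119, 125, 121, 118, 122, 145, 178, 190, 189, 186, 186, 185, 188, 188]
6 [190, 189, 188, 188, 188, 190, 189, 188, 186, 186, 187, 189, 187, 187, 189, 188, 187, 187, 190, 190, 187, 188, 204, 210, 201, 169, 124, 112, 127, 120, 118, 116, 117, 119, 121, 143, 178, 187, 187, 187, 186, 187, 186, 188, 187]
7 [189, 191, 188, 188, 188, 190, 187, 187, 187, 187, 187, 187, 189, 189, 187, 189, 188, 187, 189, 190, 189, 190, 202, 211, 200, 164, 122, 112, 125, 124, 115, 118, 117, 117, 123, 145, 178, 188, 187, 186, 187, 185, 185, 187, 187]
```

The cradle is fully tipped, since the lip's rise in the image matches 0.488 rad. By geometry the tub has about 44 mm left to the lip. I'll push it down the slope.

Call:
drive_tool:
  deltas:
    - [[2,0,1,0],[5,0,2,0],[7,0,3,0],[10,0,4,0],[12,0,5,0]]

```text
t: 14.92
tcp_pos: [0.4958, 0.0897, 0.0842]
tool_rot: [0.769, 0.64, 0.0, 0.001]
force: [-1.5, -5.6, 8.9]
finger_gap: 0.655
gripper_force: 4.6
```

Call:
drive_tool:
  deltas:
    - [[2,0,1,0],[5,0,2,0],[7,0,3,0],[10,0,4,0],[12,0,5,0]]

```text
t: 15.33
tcp_pos: [0.4983, 0.1015, 0.0794]
tool_rot: [0.769, 0.64, 0.001, 0.001]
force: [-2.3, -6.5, 9.3]
finger_gap: 0.653
gripper_force: 4.8
```

Run:
```python
from h import *
s,M=st(); snap("side","side8")
g=cv2.cvtColor(cv2.imread(f"pics/side8.png"),cv2.COLOR_BGR2GRAY);print(g[260:275,200].tolist())
```

```text
t 15.3333 stand xyz mm [-22.1  -1.6  79.4] turn left -0.004 F [np.float64(-6.8), np.float64(1.1), np.float64(9.3)] gap 0.6530810481237457 tilt [ 0.003 -0.001 -1.   ]
[189, 191, 191, 190, 190, 191, 184, 162, 155, 147, 126, 112, 116, 124, 121]
```

Call:
drive_tool:
  deltas:
    - [[2,0,0,0],[4,0,1,0],[6,0,1,0],[8,0,1,0],[10,0,2,0]]

```text
t: 15.8
tcp_pos: [0.4994, 0.1119, 0.0765]
tool_rot: [0.769, 0.64, 0.0, 0.0]
force: [-1.8, -6.2, 8.8]
finger_gap: 0.651
gripper_force: 4.5
```

Call:
drive_tool:
  deltas:
    - [[1,0,0,0],[2,0,0,0],[3,0,1,0],[4,0,1,0],[5,0,1,0]]

```text
t: 16.22
tcp_pos: [0.5, 0.1167, 0.0752]
tool_rot: [0.769, 0.64, 0.0, -0.0]
force: [0.5, -3.7, 1.1]
finger_gap: 0.656
gripper_force: 2.3
```

Run:
```python
from h import *
s,M=st(); snap("side","side9")
```

```text
t 16.2167 stand xyz mm [-6.8 -0.6 75.2] turn left -0.005 F [np.float64(-3.6), np.float64(-1.1), np.float64(1.1)] gap 0.65601296792082 tilt [ 0.  0. -1.]
```

Call:
drive_tool:
  deltas:
    - [[1,0,0,0],[2,0,0,0],[3,0,1,0]]

```text
t: 16.52
tcp_pos: [0.5003, 0.1197, 0.0742]
tool_rot: [0.769, 0.64, -0.0, -0.0]
force: [-2.2, -6.0, 8.2]
finger_gap: 0.655
gripper_force: 4.3
```

Call:
drive_tool:
  deltas:
    - [[1,0,0,0],[2,0,0,0],[2,0,0,0]]

```text
t: 16.77
tcp_pos: [0.5006, 0.1219, 0.0741]
tool_rot: [0.769, 0.64, -0.0, -0.0]
force: [-0.7, -2.2, -0.0]
finger_gap: 0.654
gripper_force: 1.5
```

Call:
drive_tool:
  deltas:
    - [[1,0,0,0],[2,0,0,0],[2,0,0,0]]

```text
t: 17.02
tcp_pos: [0.5009, 0.1236, 0.074]
tool_rot: [0.769, 0.64, -0.0, -0.0]
force: [-0.7, -2.7, -0.7]
finger_gap: 0.657
gripper_force: 1.6
```

Call:
drive_tool:
  deltas:
    - [[1,0,0,0],[2,0,0,0],[2,0,0,0]]

```text
t: 17.27
tcp_pos: [0.5014, 0.1245, 0.0744]
tool_rot: [0.768, 0.64, -0.001, 0.001]
force: [-1.1, -8.2, 1.6]
finger_gap: 0.658
gripper_force: 4.1
```

The force jumped and the motion stalled, so the tub is at the lip. I'll retreat and check.

Call:
drive_tool:
  deltas:
    - [[-2,0,0,0],[-8,0,0,0],[-25,0,0,0],[-50,0,0,0],[-80,0,-20,0]]

```text
t: 17.68
tcp_pos: [0.4852, 0.0475, 0.0922]
tool_rot: [0.768, 0.64, -0.001, -0.002]
force: [0.3, -0.8, 0.5]
finger_gap: 0.659
gripper_force: 0.0
```

Call:
drive_tool:
  deltas:
    - [[-35,0,-20,0],[-70,0,-40,0],[-105,0,-60,0],[-140,0,-80,0],[-175,0,-100,0]]

```text
t: 18.1
tcp_pos: [0.4548, -0.1264, 0.1954]
tool_rot: [0.769, 0.639, 0.001, 0.0]
force: [1.7, -0.7, -0.5]
finger_gap: 0.657
gripper_force: 0.0
```

Call:
drive_tool:
  deltas:
    - [[-35,0,0,0],[-70,0,0,0],[-105,0,0,0],[-140,0,0,0],[-175,0,0,0]]

```text
t: 18.52
tcp_pos: [0.4231, -0.2987, 0.1945]
tool_rot: [0.769, 0.639, 0.001, 0.0]
force: [0.5, 0.6, -0.3]
finger_gap: 0.66
gripper_force: 0.0
```

Run:
```python
from h import *
st(); a=snap("side","side10")[160:300,180:340]; b=snap("top","top10")[140:275,130:290]
f=lambda i:cv2.resize(i,(480,405),interpolation=cv2.INTER_CUBIC)[:,:,::-1]
a=cv2.resize(a,None,fx=2.4,fy=2.4,interpolation=cv2.INTER_CUBIC); b=cv2.resize(b,None,fx=2.4,fy=2.4,interpolation=cv2.INTER_CUBIC)
b=cv2.copyMakeBorder(b,0,a.shape[0]-b.shape[0],0,0,cv2.BORDER_CONSTANT)
cv2.imwrite("pics/f.png",np.hstack([a,b])[:,:,::-1])
# predicted tub top outline at home
c,s=np.cos(.244),np.sin(.244)
for n,o in(("side",(180,160)),("top",(130,140))):
  for dx in(0,-4):
    for h in(72,):
      pts=[]
      for t in np.linspace(0,2*np.pi,73):
        al=42+dx+55*np.cos(t);y=55*np.sin(t);b_=8+h
        pts.append(np.r_[P+(al*c+b_*s)/1e3*D+y/1e3*N,(30-al*s+b_*c)/1e3])
      q=(proj(n,pts)-o)*2.4;print(n,dx,"bbox",q.min(0).round(1),q.max(0).round(1))
```

```text
t 18.5167 stand xyz mm [-429.3    1.4  194.5] turn left -0.005 F [np.float64(0.7), np.float64(-0.3), np.float64(-0.3)] gap 0.6596900678938016 tilt [ 0.002  0.    -1.   ]
side 0 bbox [ 44.4 147.7] [167.6 258.3]
side -4 bbox [ 47.5 144.6] [170.5 254.8]
top 0 bbox [36.6 90.8] [142.9 204.6]
top -4 bbox [40.3 91.4] [146.7 205.3]
```

View pics/f.png

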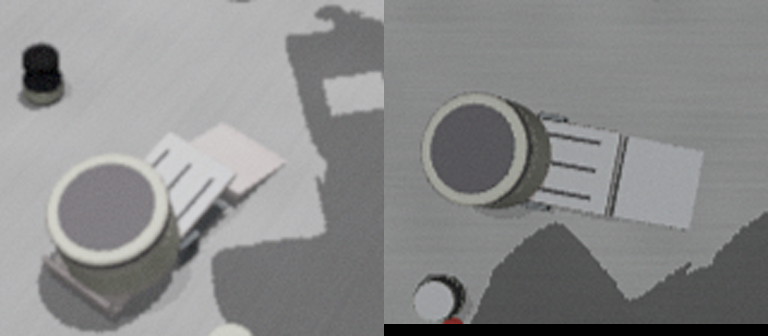

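The cradle is tipped, with the tub flat, central and apparently against the lip (lid left edge at crop x≈37, against a predicted 36.6 at home and 40.3 if 4 mm short). I'll check that edge at sub-pixel level.

Run:
```python
from h import *
from scipy.optimize import least_squares
from scipy.ndimage import map_coordinates
c,s=np.cos(.244),np.sin(.244)
def rim(s0,y0,t,r):
    al=s0+r*np.cos(t);y=y0+r*np.sin(t)
    return np.array([np.r_[P+(a*c+80*s)/1e3*D+k/1e3*N,(30-a*s+80*c)/1e3] for a,k in zip(al,y)])
for n in("top","side"):
    g=cv2.GaussianBlur(cv2.cvtColor(cv2.imread(f"pics/{n}10.png"),cv2.COLOR_BGR2GRAY).astype(np.float32),(0,0),.7)
    res={}
    def score(p): # grey lid centre -> white ring edge contrast, outer radius
        o=0
        t=np.linspace(0,2*np.pi,180)
        for R,sg in((55,1),):
            v=[map_coordinates(g,proj(n,rim(p[0],p[1],t,r)).T[::-1],order=1) for r in(R-2.5,R+2.5)]
            o+=np.mean(np.clip(v[0]-v[1],-40,40))
        return o
    b=max(((score((a,y)),a,y) for a in np.arange(32,48,.5) for y in np.arange(-8,8.1,1)));print(n,b)
```

```text
top (np.float32(25.52679), np.float64(41.0), np.float64(1.0))
side (np.float32(23.550293), np.float64(46.0), np.float64(4.0))
```

```bash
python3 -c "
from station import manip
print(manip.sign_off())"
```

```text
the job is handed in; nothing more can be done
None
```

I handed the job in at about 18.6 s: the cradle is tipped to its draining side, and the tub sits flat, central and against the end lip within measurement error. The highest wrist force I read was about 22 N, and the other tub, jars and bottle were never touched as far as I could see; the hand-in returned no verdict.

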